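Level the garage shelf on its adjustable foot, pressing the spirit level

ROBOT

A 6-joint arm with a two-finger parallel gripper is mounted at the origin on the work surface. World frame = base frame: x ahead of the robot, y to its left, z up, the work surface at z = 0. Lengths are in mm, angles in rad, forces in N, time in s.
With the tool pointing down it reaches from about 275 to 875 mm from the base axis. Payload 12.5 kg.
Tool frame: the origin (TCP) lies at the very end of the fingers, on their centre line; the grasp point (between the pads) lies 19 mm behind it; z points along the fingers, y is the line along which they close (so a half turn about z gives the same grasp; the last joint's range is limited). The gripper opens to 85 mm and grips with 20 to 120 N. Pads are 22 mm wide; open, the fingers measure 114 mm over their backs; the gripper's body (76 mm by 85 mm) begins 54 mm behind the grasp point. The pads swing forward as they close: fully open they stand 13 mm farther back than shut.
Start: joints at [-1.244, 0.351, 1.652, -0, 1.139, -0.085], TCP at [220.16, -503.998, 231.29] pointing down, gripper open.
Joint ranges: [-2.75, 2.75], [-0.79, 2.1], [0.01, 2.65], [-1.57, 4.71], [0.07, 3.14], [-2.87, 2.87]. Speed limits (rad/s): [2.22, 2.22, 2.79, 3.14, 3.14, 3.14].

INTERFACE

Orientations are given as a rotation vector (axis times angle).
In Python, from bench import status, read_camera, camera_params, job gives the robot as it stands. The module is installed in compiled form; this text tells all that it offers.
- The arm moves only by the tool drive_tool, never from a script. Its argument "increments" is a list of rows, each a list of 5 numbers: the shift along the tool's x, y, z in units of 30 mm (1.0 is 30 mm), then the turn about the tool's z in units of 5 degrees (1.0 is 5 degrees), then the gripper's target within -1 to 1 (fully open at 1, half-way at 0, shut at -1). In form: [[dx, dy, dz, turn, gripper], ...]. A call has 1 to 8 rows; each row shifts and turns the commanded pose from where the row before left it, along the tool's axes as they then stand; what a row does not reach is not made up. A row lasts 1/12 s, in which the tool goes at most 41.7 mm and 7.16 degrees, less where a joint would pass 70% of its speed; a pose out of reach is approached as far as the arm can. A call is refused whole if a number of a shift passes 1 or a number of a turn 1, either way. A call with a gripper value outside its range is refused whole. The fingers move at their own pace and stop on an object; the grip force is fixed at half the most. Time passes only in rows, so rows that do not move let the fingers close. It gives the time, the measured TCP pose, the force, the opening and the grip force at its end, in the units of the state.
- status.read_state(): the state, without advancing time (a new reading comes with each control period).
- read_camera(name): name is "scene" or "side" or "wrist"; returns (picture, depth): 420x560x3 uint8, red, green, blue; 420x560 float32, mm along the optical axis (not along the pixel's ray), 0 where there is no reading.
- camera_params(name): a dict with "camera_matrix" (3x3 intrinsics, pixels), "cam_to_world" (4x4, takes a point from camera to world coordinates). Camera axes: x right, y down, z forward; pixel columns grow to the right and rows downward; lengths in mm; the calibration is good to about 2 mm. The wrist camera is an equidistant fisheye: a pixel r from the principal point sees the ray r / f radians off the axis. A picture is of the moment at which its call begins: read the wrist's pose just before it. camera_params takes no time and is no camera call; for the wrist camera it gives the pose at the moment of the call.
- job.sign_off(): hands the job in; it is judged then, once.
The state is a dict: "time_s": time; "q": joint angles; "qvel": joint speeds; "tau": joint torques, N m; "eef_pos": TCP position; "eef_rot": TCP orientation; "wrist_force": force on the tool from outside, world axes, zero at the start; "wrist_torque": the same for the moment, N m; "grip_width": finger opening in mm; "finger_force": force on a finger pad.
Only numpy, scipy, OpenCV 4.12 (cv2) and the standard library are available. Lean on these libraries where they do the work, as an engineer would, in place of code of your own. Each camera call takes 0.05 s, during which the arm holds its last target. There are 200 camera calls.

TASK

Lay the yellow spirit level lengthwise on the green strip in the middle of the small shelf, its black thumb pad towards the red knob, and let go of it; then turn the red knob of the levelling foot until the bubble stands between the two black lines while you press down on the thumb pad. The shelf floats on soft rubber at the knob end, so the bubble only reads true while the level is pressed hard enough to seat the shelf (about 10 N, never slammed). Finish while still holding it down: keep pressing the level with the fingers, shelf seated and bubble centred, and leave the bottle, jar and can alone.

Things in the scene. Friction and masses are not known exactly. Their poses are not given: they have to be found in the camera images.
- level: Loose yellow spirit level, 230 long x 25 wide x 40 mm high, about 0.33 kg, on the bench at the start. Origin: centre of its underside; x along its length, z up. Black thumb pad at x = +24 mm (see pad); green vial with white bubble in a notch at x = -87 to -17 mm, open to top and sides: do not grip there. Grip across the 25 mm width at x = 0 to 10 mm.
- bubble (a joint): Where the white bubble (14 mm long) stands along the vial, m: 0 = midway between the two black lines (24 mm apart, x = -52 mm of the level), positive towards the thumb pad, ends at +-0.025. It runs to the higher end, about 1.5 m per rad of tilt, and settles in 1.5 s. Once the shelf is seated each further N on the pad moves it about -0.5 mm: read it at the push you finish with.
- strip (a point): Centre of the top face of the shelf, on the green strip (50 mm wide, 296 mm long). The shelf is a plywood board 160 x 300 x 16 mm, its top about 90 mm above the bench, z up. Site y runs along the strip from the knob end (-y) to the hinged end (+y, two steel legs), x across it.
- shelf (a joint): How far the shelf floats up on its rubber at the knob end, rad about the hinge (145 mm from the strip's centre): 0 = pressed down, seated on the levelling foot; at most 0.018, about 0.011 with the level on it. With the level on the strip, about 5 N more on its thumb pad seats it (it sinks about 2 mm); pressing harder gives slightly negative values.
- knob (a joint): Angle of the red knob, rad (0 to 6), grows clockwise seen from above; it stays where left (friction 0.06 N m) and does not rise. One rad clockwise raises the knob end of the shelf by 0.008 rad (about 3 mm), moving the bubble about 12 mm towards the thumb pad. The angle at which the shelf is level differs each time, as the floor slopes a little.
- knob_grip (a point): Middle of the red knob's grip bar, on its upright turning axis, 131 mm above the bench, 215 mm from the strip's centre along the strip's -y (65 mm beyond the shelf's end). The bar is 50 long (point x) x 16 wide (y) x 26 mm high and turns with the knob; pinch it across y from above. A slim spindle (15 mm) is below: fingertips may reach 20 mm below this point.
- water: Bystander: clear water bottle with blue label, 62 mm diameter, 190 mm high, origin under its centre.
- screws: Bystander: amber glass jar with steel lid, 70 mm diameter, 80 mm high, origin under its centre.
- lube: Bystander: blue can, 52 mm diameter, 150 mm high, origin under its centre.
- pad (a point): Centre of the top of the level's black thumb pad (40 x 21 mm), 42 mm above the level's underside; same axes as the level. The place to press.
- rack: The shelf unit as a whole (steel legs, shelf, levelling foot and knob), fixed to the bench. Origin on the bench below the strip's centre; same axes as the strip.
- pad_end (a point): Middle of the level's end face on the thumb pad's side (x = +115 mm of the level, 20 mm above its underside).
Not all that is in view belongs to the job. Of the things that look like the level, take the one that is farthest from the robot's base at the start.

How it is judged:
By the outcome, as a careful person would: the job done as asked, in the order asked, and still so for the second after the job is handed in, while the arm keeps its last pose, push and grip.
It also fails if it takes over 72 s, if anything falls off the work surface, if the arm or the gripper's body presses on something with over 40 N, if the wrist force passes 120 N, or if a joint passes its speed limit or range.

## Working session

There is one attempt and no reset: what is moved stays moved. The work goes in short steps, Python scripts to look and compute and a tool call to move; the robot and the scene stay as the last step left them, time stands still between calls to the robot, and variables do not carry over. Pictures are saved under pics/ and viewed, at most 10 in all, crops included, and the job is handed in when it is done.

Besides the shell and the picture viewer there is one more tool, called after "Call:" as name([rows], argument=value, ...), one row to a line, values as JSON. drive_tool: Moves the arm, as the interface text tells. Its arguments: {"type":"object","properties":{"increments":{"type":"array"}},"required":["increments"]}

```bash
mkdir -p pics; cat > h.py <<'E'
import numpy as np, cv2
from bench import status, read_camera, camera_params, job
def pts(name):
    P=camera_params(name); im,d=read_camera(name)
    K=np.array(P["camera_matrix"]);T=np.array(P["cam_to_world"])
    v,u=np.mgrid[0:d.shape[0],0:d.shape[1]]
    x=(u-K[0,2])/K[0,0]; y=(v-K[1,2])/K[1,1]
    if name=="wrist":
        r=np.hypot(x,y)+1e-9; s=np.tan(np.minimum(r,1.5))/r; x=x*s;y=y*s
    c=np.stack([x*d,y*d,d,np.ones_like(d)],-1)
    return im,d,(c@T.T)[...,:3]
def save(n,im,s=1):
    cv2.imwrite("pics/"+n,cv2.resize(im[...,::-1],None,fx=s,fy=s,interpolation=cv2.INTER_CUBIC))
E
python3 - <<'E'
from h import *
a=pts("scene");b=pts("side")
np.savez("a.npz",im=a[0],d=a[1],p=a[2]);np.savez("b.npz",im=b[0],d=b[1],p=b[2])
save("a.png",a[0],1.4);save("b.png",b[0],1.4)
s=status.read_state();print(s)
for n in("scene","side","wrist"):
    P=camera_params(n);print(n,P)
E
```

```text
{'time_s': 0.1, 'q': array([-1.24358236e+00,  3.51191463e-01,  1.65232893e+00, -1.35144442e-05,
        1.13911950e+00, -8.46125043e-02]), 'qvel': array([-0.0005623 , -0.00017453, -0.00207821, -0.00063243,  0.00130303,
        0.00209349]), 'tau': array([ 3.41755185e-05, -5.06836939e+01, -2.91878092e+01, -1.37197553e-04,
        2.57775740e-03,  8.47070510e-06]), 'eef_pos': array([ 220.07704011, -503.7345019 ,  230.81911797]), 'eef_rot': array([-3.07420752e+00, -6.42130225e-01,  2.18113630e-04]), 'wrist_force': array([ 0.01593352, -0.93911864, -0.11468601]), 'wrist_torque': array([-0.02850764,  0.01636303, -0.00199503]), 'finger_force': 0.0, 'grip_width': 85.39629197472908}
scene {'camera_matrix': array([[533.57465742,   0.        , 282.96047074],
       [  0.        , 533.57465742, 210.23092755],
       [  0.        ,   0.        ,   1.        ]]), 'cam_to_world': array([[-1.69073498e-01,  7.54447837e-01, -6.34210228e-01,
         1.50176566e+03],
       [ 9.85600238e-01,  1.31061715e-01, -1.06840996e-01,
         1.89578310e+02],
       [ 2.51472165e-03, -6.43141732e-01, -7.6574303
[... 492 characters left out ...]
-2.05480636e-02, -8.56491080e-01, -5.15752661e-01,
         7.79676970e+02],
       [ 0.00000000e+00,  0.00000000e+00,  0.00000000e+00,
         1.00000000e+00]])}
wrist {'camera_matrix': array([[325.1922621 ,   0.        , 286.10394392],
       [  0.        , 325.1922621 , 210.21135875],
       [  0.        ,   0.        ,   1.        ]]), 'cam_to_world': array([[ 4.00709226e-01, -8.66318772e-01, -2.98201108e-01,
         2.97899994e+02],
       [-9.16205100e-01, -3.79095407e-01, -1.29826375e-01,
        -4.69653305e+02],
       [-5.75644280e-04,  3.25236002e-01, -9.45632704e-01,
         3.73662440e+02],
       [ 0.00000000e+00,  0.00000000e+00,  0.00000000e+00,
         1.00000000e+00]])}
```

View pics/a.png

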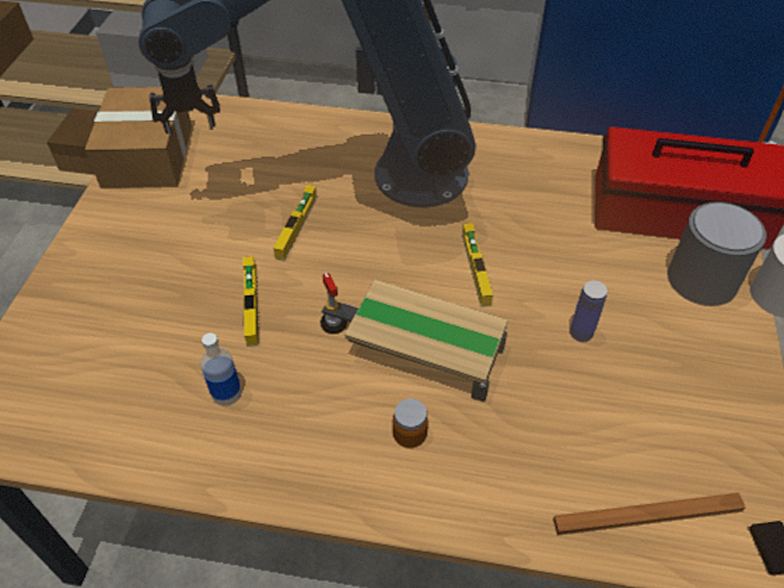

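View pics/b.png

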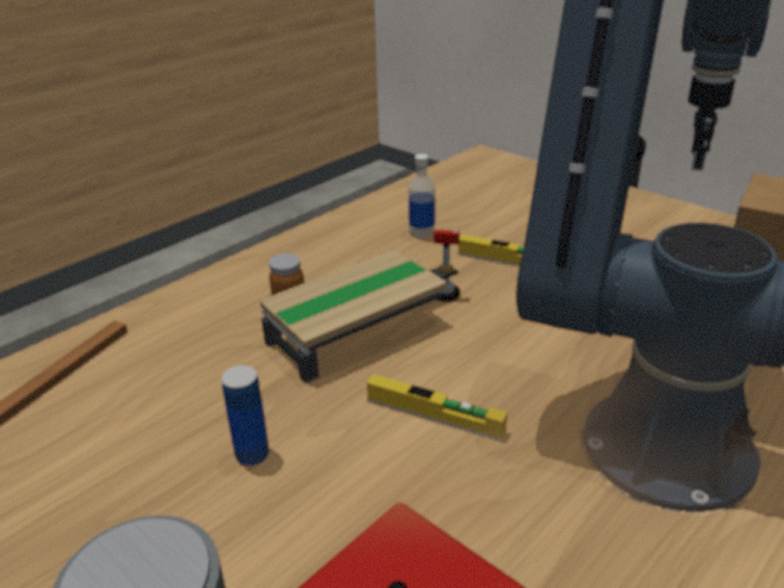

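Scene picture (784×588): three yellow levels at A (250,300), B (296,221) and C (478,263). The strip is at (430,325), the knob at (331,285), the bottle at (222,370), the jar at (410,422) and the can at (590,310). A looks farthest from the base, so I'll measure it.

```bash
python3 - <<'E'
from h import *
a=np.load("a.npz");im,p,d=a["im"],a["p"],a["d"]
hsv=cv2.cvtColor(im,cv2.COLOR_RGB2HSV);H,S,V=hsv[...,0].astype(int),hsv[...,1],hsv[...,2]
def pca(q):
    c=q[:,:2].mean(0);w,v=np.linalg.eigh(np.cov((q[:,:2]-c).T));ax=v[:,1]
    t=(q[:,:2]-c)@ax;n=(q[:,:2]-c)@v[:,0];
    l,h=np.percentile(t,[1,99]);nl,nh=np.percentile(n,[1,99])
    mid=c+ax*(l+h)/2+v[:,0]*(nl+nh)/2
    return mid.round(1),ax.round(3),np.degrees(np.arctan2(ax[1],ax[0])).round(1),(h-l).round(1),(nh-nl).round(1)
for n,(u,v) in dict(A=(179,214),B=(211,157),C=(341,187)).items():
    m=np.zeros(d.shape,bool);m[v-40:v+40,u-30:u+30]=1
    m&=(d>0)
    z=p[...,2];m1=m&(z>33)&(z<50)&(p[...,0]<760)
    vv,uu=np.where(m1);k=np.hypot(*(p[m1][:,:2]-p[v,u,:2]).T)<140
    q=p[m1][k];print(n,pca(q),np.median(q[:,2]),"dist",np.hypot(*pca(q)[0]))
    dk=m1&(V<60)
    if dk.sum()>5: print("  pad",p[dk].mean(0).round(1),dk.sum())
    g=m&(H>40)&(H<80)&(S>120);print("  vial",np.median(p[g],0).round(1))
g=(H>45)&(H<80)&(S>120)&(p[...,2]>75)&(p[...,2]<110);print("strip",pca(p[g]),np.median(p[g][:,2]))
for u in np.linspace(-140,140,3):pass
q=p[g];A=np.c_[q,];A=np.c_[q[:,:2]-q[:,:2].mean(0),np.ones(len(q))];print("plane",np.linalg.lstsq(A,q[:,2],rcond=None)[0])
r=((H<6)|(H>174))&(S>150)&(p[...,2]>100)&(np.hypot(p[...,0]-q[:,0].mean(),p[...,1]-q[:,1].mean())<330)
vv,uu=np.where(r);print("knob",uu.min(),uu.max(),vv.min(),vv.max())
t=r&(p[...,2]>139);print(pca(p[t]),p[t].mean(0),p[r][:,2].max())
for n,(u,v) in dict(water=(158,270),jar=(293,290),can=(424,207)).items():
    m=np.zeros(d.shape,bool);m[v-40:v+30,u-20:u+20]=1;m&=p[...,2]>25
    print(n,p[m].min(0).round(),p[m].max(0).round())
cv2.imwrite("pics/c.png",cv2.resize(im[150:260,150:310,::-1],None,fx=4.5,fy=4.5,interpolation=cv2.INTER_CUBIC))
E
```

```text
A (array([ 507.9, -310.8]), array([-0.95 , -0.312]), np.float64(-161.8), np.float64(229.2), np.float64(24.4)) 39.31296030333897 dist 595.4486123923709
  pad [ 526.2 -303.5   41.2] 53
  vial [ 461.8 -324.4   37. ]
B (array([ 248.9, -274. ]), array([-0.995,  0.103]), np.float64(174.1), np.float64(228.6), np.float64(27.3)) 38.73736238257425 dist 370.1718654895318
  pad [ 269.9 -275.7   41.4] 35
  vial [ 197.1 -265.3   37.1]
C (array([311.3, 176.6]), array([-0.957, -0.291]), np.float64(-163.1), np.float64(226.7), np.float64(25.1)) 39.01762539528204 dist 357.9039675667203
  pad [330.  185.1  41.3] 20
  vial [265.3 161.9  37.8]
strip (array([567.5,  95.5]), array([0.199, 0.98 ]), np.float64(78.5), np.float64(287.1), np.float64(48.5)) 90.83046108352505
plane [ 2.93908985e-02 -1.48041856e-02  9.08429821e+01]
knob 231 240 195 212
(array([ 528. , -116.3]), array([-0.825, -0.565]), np.float64(-145.6), np.float64(47.7), np.float64(15.5)) [ 530.77685459 -114.33825783  143.66650367] 148.16101935122197
water [ 582. -324.   26.] [1502.  190. 1307.]
jar [617.  12.  25.] [1502.  190. 1307.]
can [435. 190.  27.] [1502.  450. 1307.]
```

View pics/c.png

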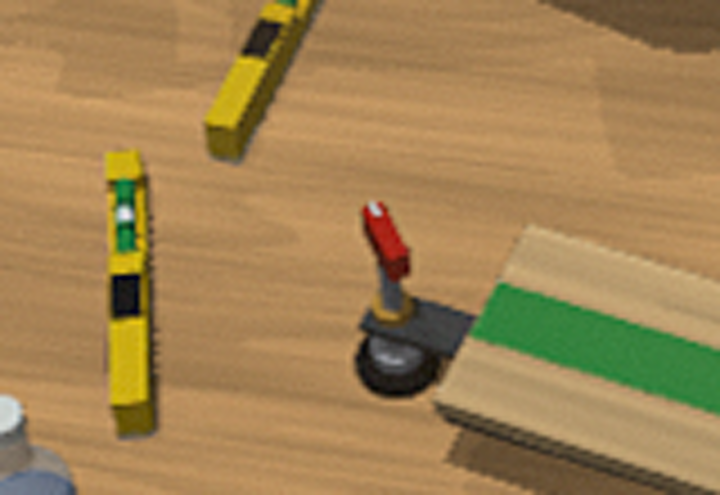

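The crop shows candidate A with its vial at (125,215) and pad at (127,295). It is 595 mm from the base, against 370 mm for B and 358 mm for C, so A is the target. I'll move above its grip point and then turn the tool by +175° yaw, so that the later carry stays inside the last joint's range.

Call:
drive_tool([
  [0.72,-0.128,0,0,1],
  [0.72,-0.128,0,0,1],
  [0.72,-0.128,0,0,1],
  [0.72,-0.128,0,0,1],
  [0.72,-0.128,0,0,1],
  [0.72,-0.128,0,0,1],
  [0.72,-0.128,0,0,1],
  [0.72,-0.128,0,0,1],
])

```text
time_s: 0.77
eef_pos: [366.9, -405.8, 231.0]
eef_rot: [-3.075, -0.642, 0.0]
wrist_force: [-0.1, -0.7, 0.7]
grip_width: 85.3
finger_force: 0.0
```

Call:
drive_tool([
  [0.72,-0.128,0,0,1],
  [0.72,-0.128,0,0,1],
  [0.72,-0.128,0,0,1],
  [0.72,-0.128,0,0,1],
  [0.72,-0.128,0,0,1],
  [0.72,-0.128,0,0,1],
  [0.72,-0.128,0,0,1],
  [0.72,-0.128,0,0,1],
])

```text
time_s: 1.43
eef_pos: [513.0, -308.5, 230.9]
eef_rot: [-3.075, -0.642, 0.001]
wrist_force: [-0.0, -0.3, 0.0]
grip_width: 85.5
finger_force: 0.0
```

Call:
drive_tool([
  [0,0,0,-0.87,1],
  [0,0,0,-0.87,1],
  [0,0,0,-0.87,1],
  [0,0,0,-0.87,1],
  [0,0,0,-0.87,1],
  [0,0,0,-0.87,1],
  [0,0,0,-0.87,1],
  [0,0,0,-0.87,1],
])

```text
time_s: 2.1
eef_pos: [512.1, -309.2, 230.9]
eef_rot: [-2.739, -1.537, 0.001]
wrist_force: [0.8, -0.9, -0.6]
grip_width: 85.5
finger_force: 0.0
```

Call:
drive_tool([
  [0,0,0,-0.87,1],
  [0,0,0,-0.87,1],
  [0,0,0,-0.87,1],
  [0,0,0,-0.87,1],
  [0,0,0,-0.87,1],
  [0,0,0,-0.87,1],
  [0,0,0,-0.87,1],
  [0,0,0,-0.87,1],
])

```text
time_s: 2.77
eef_pos: [512.1, -309.2, 230.9]
eef_rot: [-2.154, -2.286, 0.0]
wrist_force: [0.8, -0.1, -0.7]
grip_width: 85.2
finger_force: 0.0
```

Call:
drive_tool([
  [0,0,0,-0.87,1],
  [0,0,0,-0.87,1],
  [0,0,0,-0.87,1],
  [0,0,0,-0.87,1],
  [0,0,0,-0.87,1],
  [0,0,0,-0.87,1],
  [0,0,0,-0.87,1],
  [0,0,0,-0.87,1],
])

```text
time_s: 3.43
eef_pos: [512.1, -309.3, 230.9]
eef_rot: [-1.372, -2.825, -0.0]
wrist_force: [-0.3, -0.0, -1.0]
grip_width: 85.3
finger_force: 0.0
```

Call:
drive_tool([
  [0,0,0,-0.87,1],
  [0,0,0,-0.87,1],
  [0,0,0,-0.87,1],
  [0,0,0,-0.87,1],
  [0,0,0,-0.87,1],
  [0,0,0,-0.87,1],
  [0,0,0,-0.87,1],
  [0,0,0,-0.87,1],
])

```text
time_s: 4.1
eef_pos: [512.1, -309.2, 230.9]
eef_rot: [-0.464, -3.106, -0.001]
wrist_force: [0.3, -0.4, 0.5]
grip_width: 85.1
finger_force: 0.0
```

Call:
drive_tool([
  [0,0,0,-0.87,1],
  [0,0,0,-0.87,1],
  [0,0,0,-0.87,1],
  [0,0,0,-0.87,1],
  [0,0,0,-0.87,1],
  [0,0,0,-0.87,1],
  [0,0,0,-0.87,1],
  [0,0,0,-0.87,1],
])

```text
time_s: 4.77
eef_pos: [512.1, -309.3, 230.9]
eef_rot: [0.486, -3.103, -0.001]
wrist_force: [-0.2, 0.5, 0.1]
grip_width: 85.5
finger_force: 0.0
```

```bash
cat >> h.py <<'E'
def pca(q):
    c=q[:,:2].mean(0);w,v=np.linalg.eigh(np.cov((q[:,:2]-c).T));ax=v[:,1]
    t=(q[:,:2]-c)@ax;n=(q[:,:2]-c)@v[:,0]
    l,h=np.percentile(t,[.5,99.5]);nl,nh=np.percentile(n,[.5,99.5])
    return (c+ax*(l+h)/2+v[:,0]*(nl+nh)/2).round(1),np.degrees(np.arctan2(ax[1],ax[0])).round(1),(h-l).round(1),(nh-nl).round(1)
E
python3 - <<'E'
from h import *
im,d,p=pts("wrist");save("w1.png",im)
z=p[...,2];m=(d>0)&(z>33)&(z<50)&(np.hypot(p[...,0]-508,p[...,1]+311)<130)
print(pca(p[m]),m.sum(),np.median(p[m][:,2]))
E
```

```text
(array([ 505.2, -310.7]), np.float64(-161.7), np.float64(226.9), np.float64(24.8)) 4151 40.22068149525421
```

View pics/w1.png

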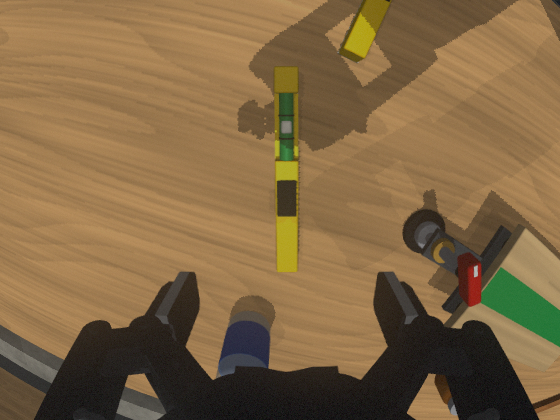

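The wrist view shows the level at (287,170), running straight up the image under the gripper. The bottle at (247,335) is clear of it. I'll descend and grip.

Call:
drive_tool([
  [0,0,0.85,-0.08,1],
  [0,0,0.95,0,1],
  [0,0,0.95,0,1],
  [0,0,0.95,0,1],
  [0,0,0.95,0,1],
  [0,0,0.95,0,1],
  [0,0,0.85,0,1],
  [0,0,0.5,0,1],
])

```text
time_s: 5.48
eef_pos: [511.0, -308.5, 19.7]
eef_rot: [0.488, -3.101, -0.004]
wrist_force: [-0.2, 0.0, 0.2]
grip_width: 85.3
finger_force: 0.0
```

Call:
drive_tool([
  [0,0,0.27,0,1],
  [0,0,0.15,0,1],
  [0,0,0,0,-1],
  [0,0,0,0,-1],
  [0,0,0,0,-1],
  [0,0,0,0,-1],
  [0,0,0,0,-1],
  [0,0,0,0,-1],
])

```text
time_s: 6.15
eef_pos: [512.7, -309.6, 11.1]
eef_rot: [-0.491, 3.102, -0.001]
wrist_force: [-1.7, 1.1, 6.4]
grip_width: 24.0
finger_force: 61.0
```

Call:
drive_tool([
  [0,0,0,0,-1],
  [0,0,0,0,-1],
  [0,0,0,0,-1],
  [0,0,0,0,-1],
])

```text
time_s: 6.48
eef_pos: [512.7, -309.6, 11.1]
eef_rot: [-0.491, 3.102, -0.001]
wrist_force: [-0.6, 0.9, 6.2]
grip_width: 23.7
finger_force: 61.0
```

Call:
drive_tool([
  [0,0,-0.3,0,-1],
  [0,0,-0.8,0,-1],
  [0,0,-1,0,-1],
  [0,0,-1,0,-1],
  [0,0,-1,0,-1],
  [0,0,-1,0,-1],
  [0,0,-1,0,-1],
  [0,0,-1,0,-1],
])

```text
time_s: 7.15
eef_pos: [511.7, -309.0, 225.1]
eef_rot: [0.491, -3.103, -0.0]
wrist_force: [1.1, -1.1, -3.9]
grip_width: 23.9
finger_force: 59.4
```

Call:
drive_tool([
  [-0.365,0.756,-0.2,0,-1],
  [-0.365,0.756,0,0,-1],
  [-0.365,0.756,0,0,-1],
  [-0.365,0.756,0,0,-1],
  [-0.365,0.756,0,0,-1],
  [-0.365,0.756,0,0,-1],
  [-0.365,0.756,0,0,-1],
  [-0.365,0.756,0,0,-1],
])

```text
time_s: 7.82
eef_pos: [539.1, -108.4, 229.5]
eef_rot: [0.491, -3.103, -0.0]
wrist_force: [0.8, -0.7, -3.2]
grip_width: 23.8
finger_force: 59.9
```

Call:
drive_tool([
  [-0.365,0.756,0,0,-1],
  [-0.365,0.756,0,0,-1],
  [-0.365,0.756,0,0,-1],
  [-0.365,0.756,0,0,-1],
  [-0.365,0.756,0,0,-1],
  [-0.365,0.756,0,0,-1],
  [-0.365,0.756,0,0,-1],
  [-0.365,0.756,0,0,-1],
])

```text
time_s: 8.48
eef_pos: [566.4, 91.1, 229.5]
eef_rot: [0.491, -3.103, -0.0]
wrist_force: [0.7, 0.2, -3.8]
grip_width: 23.8
finger_force: 59.9
```

Call:
drive_tool([
  [0,0,0,1,-1],
  [0,0,0,1,-1],
  [0,0,0,1,-1],
  [0,0,0,1,-1],
  [0,0,0,1,-1],
  [0,0,0,1,-1],
  [0,0,0,1,-1],
  [0,0,0,1,-1],
])

```text
time_s: 9.15
eef_pos: [566.3, 89.9, 229.5]
eef_rot: [-0.606, -3.082, 0.0]
wrist_force: [0.4, 0.6, -3.2]
grip_width: 24.1
finger_force: 59.9
```

Call:
drive_tool([
  [0,0,0,1,-1],
  [0,0,0,1,-1],
  [0,0,0,1,-1],
  [0,0,0,1,-1],
  [0,0,0,1,-1],
  [0,0,0,1,-1],
  [0,0,0,1,-1],
  [0,0,0,1,-1],
])

```text
time_s: 9.82
eef_pos: [566.3, 89.9, 229.5]
eef_rot: [-1.624, -2.689, 0.001]
wrist_force: [-0.8, -0.6, -2.6]
grip_width: 24.2
finger_force: 59.9
```

Call:
drive_tool([
  [0,0,0,1,-1],
  [0,0,0,1,-1],
  [0,0,0,1,-1],
  [0,0,0,1,-1],
  [0,0,0,1,-1],
  [0,0,0,1,-1],
  [0,0,0,1,-1],
  [0,0,0,0.9,-1],
])

```text
time_s: 10.48
eef_pos: [566.3, 89.8, 229.4]
eef_rot: [-2.437, -1.982, 0.001]
wrist_force: [0.1, 0.2, -3.7]
grip_width: 24.0
finger_force: 59.9
```

Call:
drive_tool([
  [0,0,1,0,-1],
  [0,0,0.5,0,-1],
  [0,0,0,0,-1],
  [0,0,0,0,-1],
])

```text
time_s: 10.82
eef_pos: [566.4, 89.9, 184.3]
eef_rot: [-2.432, -1.987, 0.002]
wrist_force: [-0.2, 0.4, -3.3]
grip_width: 24.1
finger_force: 59.7
```

```bash
python3 - <<'E'
from h import *
print(status.read_state()["eef_pos"],status.read_state()["eef_rot"])
im,d,p=pts("wrist");save("w2.png",im)
hsv=cv2.cvtColor(im,cv2.COLOR_RGB2HSV);H,S=hsv[...,0],hsv[...,1]
z=p[...,2]
m=(d>0)&(z>190)&(z<225)&(H>22)&(H<35)&(S>120);print("level",pca(p[m]),np.median(z[m]),m.sum())
a=pts("scene");im,d,p=a;hsv=cv2.cvtColor(im,cv2.COLOR_RGB2HSV);H,S=hsv[...,0],hsv[...,1];z=p[...,2]
m=(d>0)&(z>150)&(z<230)&(H>22)&(H<35)&(S>120);print("level scene",pca(p[m]),np.percentile(z[m],[5,50,95]),m.sum())
q=p[m];c=q[:,:2].mean(0);print(np.linalg.lstsq(np.c_[q[:,:2]-c,np.ones(len(q))],q[:,2],rcond=None)[0])
E
```

```text
[566.3787152   89.85152518 184.28095128] [-2.43228809e+00 -1.98703271e+00  1.86354483e-03]
level (array([576.1, 133.3]), np.float64(78.6), np.float64(154.6), np.float64(24.7)) 212.86019192147518 12681
level scene (array([572.2,  97.7]), np.float64(78.0), np.float64(226.6), np.float64(29.2)) [183.6115369  204.33989121 216.32783369] 725
[-7.49020064e-01  1.38714543e-01  2.03113858e+02]
```

View pics/w2.png

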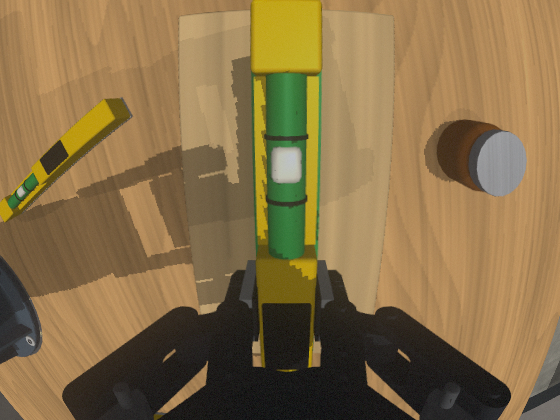

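The wrist view shows the level held straight over the shelf, with the vial at (287,160) and the shelf edges at 180 and 392, so it is centred. I'll lower it.

Call:
drive_tool([
  [0,0,0.5,0,-1],
  [0,0,0.6,0,-1],
  [0,0,0.6,0,-1],
  [0,0,0.4,0,-1],
  [0,0,0.3,0,-1],
  [0,0,0.15,0,-1],
  [0,0,0,0,-1],
  [0,0,0,0,-1],
])

```text
time_s: 11.58
eef_pos: [567.3, 89.9, 108.4]
eef_rot: [2.432, 1.987, 0.001]
wrist_force: [0.5, -0.2, -3.1]
grip_width: 24.3
finger_force: 60.0
```

Call:
drive_tool([
  [0,0,0.05,0,-1],
  [0,0,0,0,-1],
])

```text
time_s: 11.75
eef_pos: [567.1, 89.9, 106.7]
eef_rot: [2.433, 1.987, 0.001]
wrist_force: [-0.8, -0.2, -3.3]
grip_width: 24.0
finger_force: 60.0
```

Call:
drive_tool([
  [0,0,0.03,0,-1],
  [0,0,0,0,-1],
])

```text
time_s: 11.92
eef_pos: [566.9, 89.9, 105.5]
eef_rot: [2.433, 1.987, 0.0]
wrist_force: [0.9, -0.1, -3.4]
grip_width: 24.1
finger_force: 60.0
```

Call:
drive_tool([
  [0,0,0.06,0,-1],
  [0,0,0,0,-1],
])

```text
time_s: 12.08
eef_pos: [566.7, 89.9, 103.3]
eef_rot: [-2.433, -1.988, 0.0]
wrist_force: [0.5, 0.1, -3.4]
grip_width: 24.2
finger_force: 60.0
```

Call:
drive_tool([
  [0,0,0.03,0,-1],
  [0,0,0,0,-1],
])

```text
time_s: 12.25
eef_pos: [566.8, 89.9, 102.5]
eef_rot: [-2.433, -1.988, 0.0]
wrist_force: [-1.0, -0.6, -2.9]
grip_width: 24.1
finger_force: 60.0
```

Call:
drive_tool([
  [0,0,0.03,0,-1],
  [0,0,0,0,-1],
])

```text
time_s: 12.42
eef_pos: [566.8, 89.8, 101.7]
eef_rot: [2.433, 1.988, -0.0]
wrist_force: [0.1, -1.7, -2.1]
grip_width: 24.4
finger_force: 60.1
```

Call:
drive_tool([
  [0,0,0.04,0,-1],
  [0,0,0,0,-1],
  [0,0,0,0,0.2],
  [0,0,0,0,0.2],
  [0,0,0,0,0.2],
  [0,0,0,0,0.2],
  [0,0,0,0,0.2],
])

```text
time_s: 13.0
eef_pos: [566.9, 90.0, 100.5]
eef_rot: [2.433, 1.988, 0.0]
wrist_force: [0.5, -0.9, 0.2]
grip_width: 51.1
finger_force: 0.0
```

Call:
drive_tool([
  [0,0,-0.3,0,0.2],
  [0,0,-0.5,0,0.2],
  [0,0,-0.6,0,0.2],
  [0,0,-0.6,0,0.2],
  [-0.3,0,0,0,-1],
  [-0.3,0,0,0,-1],
  [0,0,0,0,-1],
  [0,0,0,0,-1],
])

```text
time_s: 13.67
eef_pos: [562.7, 71.6, 159.7]
eef_rot: [-2.433, -1.986, 0.002]
wrist_force: [0.7, -0.6, 0.1]
grip_width: 3.1
finger_force: 0.0
```

```bash
python3 - <<'E'
from h import *
s=status.read_state();print(s["time_s"],s["eef_pos"],s["wrist_force"],s["grip_width"])
im,d,p=pts("wrist");save("w3.png",im)
hsv=cv2.cvtColor(im,cv2.COLOR_RGB2HSV);H,S,V=hsv[...,0],hsv[...,1],hsv[...,2]
z=p[...,2]
m=(d>0)&(z>120)&(z<150)&(H>22)&(H<35)&(S>120);print("level",pca(p[m]),np.median(z[m]),m.sum())
m=(d>0)&(z>80)&(z<110)&(H>45)&(H<80)&(S>120);print("strip",pca(p[m]),np.median(z[m]),m.sum())
a=pts("scene");im,d,p=a;hsv=cv2.cvtColor(im,cv2.COLOR_RGB2HSV);H,S=hsv[...,0],hsv[...,1];z=p[...,2]
m=(d>0)&(z>120)&(z<150)&(H>22)&(H<35)&(S>120);print("level scene",pca(p[m]),np.percentile(z[m],[5,50,95]),m.sum())
E
```

```text
13.6667 [562.66113596  71.5801458  159.7055009 ] [ 0.6576527  -0.58910825  0.07299812] 3.0614577998126493
level (array([569.5,  98.5]), np.float64(78.5), np.float64(226.4), np.float64(24.4)) 130.31185673770813 5150
strip (array([575.1, 129.8]), np.float64(77.5), np.float64(188.4), np.float64(51.4)) 90.66878436508664 6214
level scene (array([571.1,  97.4]), np.float64(78.6), np.float64(227.0), np.float64(31.2)) [121.19264392 128.60535782 133.73394509] 403
```

View pics/w3.png

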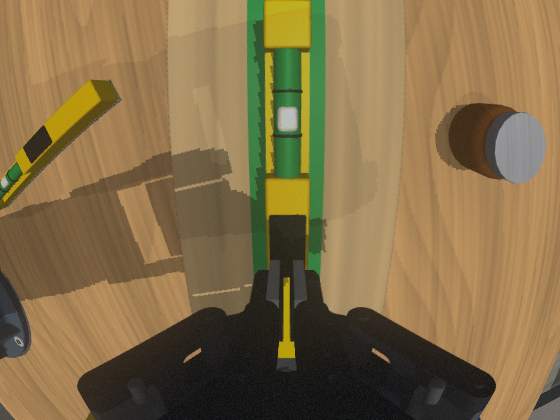

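The wrist view shows the level lying centred on the green strip, pad towards the knob, with the vial lines at rows 91 and 136 and the bubble at row 118. Next I press the pad gently.

Call:
drive_tool([
  [0,0,0.3,0,-1],
  [0,0,0.3,0,-1],
  [0,0,0.15,0,-1],
  [0,0,0.05,0,-1],
  [0,0,0,0,-1],
])

```text
time_s: 14.18
eef_pos: [562.9, 72.3, 135.6]
eef_rot: [-2.432, -1.987, 0.002]
wrist_force: [0.4, -0.5, 0.0]
grip_width: -0.1
finger_force: 0.0
```

Call:
drive_tool([
  [0,0,0.04,0,-1],
  [0,0,0,0,-1],
])

```text
time_s: 14.35
eef_pos: [563.3, 72.3, 135.3]
eef_rot: [2.433, 1.988, 0.0]
wrist_force: [0.1, 0.2, -0.2]
grip_width: -0.1
finger_force: 0.0
```

Call:
drive_tool([
  [0,0,0.04,0,-1],
  [0,0,0,0,-1],
])

```text
time_s: 14.52
eef_pos: [563.3, 72.2, 134.1]
eef_rot: [2.433, 1.987, 0.0]
wrist_force: [-0.0, -0.2, -0.2]
grip_width: 0.3
finger_force: 0.0
```

Call:
drive_tool([
  [0,0,0.03,0,-1],
  [0,0,0.03,0,-1],
  [0,0,0,0,-1],
])

```text
time_s: 14.77
eef_pos: [563.2, 72.2, 132.2]
eef_rot: [-2.433, -1.988, 0.0]
wrist_force: [0.3, 0.2, 1.8]
grip_width: -0.1
finger_force: 0.4
```

Call:
drive_tool([
  [0,0,0.03,0,-1],
  [0,0,0,0,-1],
])

```text
time_s: 14.93
eef_pos: [563.3, 72.1, 131.4]
eef_rot: [2.433, 1.987, -0.0]
wrist_force: [0.2, -0.7, 2.6]
grip_width: -0.3
finger_force: 1.4
```

Call:
drive_tool([
  [0,0,0.03,0,-1],
  [0,0,0,0,-1],
])

```text
time_s: 15.1
eef_pos: [563.3, 71.9, 130.7]
eef_rot: [2.432, 1.987, -0.0]
wrist_force: [-2.2, -3.0, 5.5]
grip_width: -0.3
finger_force: 2.8
```

Call:
drive_tool([
  [0,0,0.02,0,-1],
  [0,0,0,0,-1],
])

```text
time_s: 15.27
eef_pos: [563.3, 71.8, 130.4]
eef_rot: [2.432, 1.987, -0.0]
wrist_force: [-3.1, -4.0, 7.4]
grip_width: 0.2
finger_force: 4.0
```

Call:
drive_tool([
  [0,0,0.015,0,-1],
  [0,0,0,0,-1],
  [0,0,0,0,-1],
])

```text
time_s: 15.52
eef_pos: [563.4, 71.8, 130.2]
eef_rot: [2.432, 1.987, -0.0]
wrist_force: [-4.5, -4.9, 10.2]
grip_width: -0.1
finger_force: 5.2
```

Call:
drive_tool([
  [0,0,0,0,-1],
  [0,0,0,0,-1],
  [0,0,0,0,-1],
  [0,0,0,0,-1],
  [0,0,0,0,-1],
  [0,0,0,0,-1],
  [0,0,0,0,-1],
  [0,0,0,0,-1],
])

```text
time_s: 16.18
eef_pos: [563.4, 71.7, 130.3]
eef_rot: [2.432, 1.987, -0.0]
wrist_force: [-4.1, -5.0, 10.4]
grip_width: 0.1
finger_force: 5.2
```

Call:
drive_tool([
  [0,0,0,0,-1],
  [0,0,0,0,-1],
  [0,0,0,0,-1],
  [0,0,0,0,-1],
  [0,0,0,0,-1],
  [0,0,0,0,-1],
  [0,0,0,0,-1],
  [0,0,0,0,-1],
])

```text
time_s: 16.85
eef_pos: [563.4, 71.8, 130.3]
eef_rot: [2.432, 1.987, -0.0]
wrist_force: [-3.8, -4.8, 10.7]
grip_width: 0.1
finger_force: 5.2
```

```bash
cat >> h.py <<'E'
def bubble():
    s=status.read_state();print(s["time_s"],s["eef_pos"].round(1),s["wrist_force"].round(1))
    P=camera_params("wrist");im,d=read_camera("wrist")
    K=np.array(P["camera_matrix"]);T=np.array(P["cam_to_world"])
    g=im[:,280:295].astype(int).mean(1)   # rgb along central column
    sat=g.max(1)-g.min(1)
    r=np.arange(len(g));uu=287.
    x=(uu-K[0,2])/K[0,0];y=(r-K[1,2])/K[1,1];rr=np.hypot(x,y)+1e-9
    c=np.stack([x*np.tan(rr)/rr,y*np.tan(rr)/rr,np.ones(len(r))],-1)@T[:3,:3].T
    t=(120-T[2,3])/c[:,2];w=T[:3,3]+c*t[:,None]
    ax=np.array([-.199,-.98]);sx=w[:,:2]@ax
    return im,g,sx
E
python3 - <<'E'
from h import *
im,g,sx=bubble();save("w4.png",im[:260,180:400],2.3)
for i in range(0,240,2): print(i,g[i].round().astype(int),sx[i].round(1),end=' | ')
E
```

```text
16.85 [563.4  71.8 130.3] [-3.8 -4.8 10.7]
0 [188 175  30] -316.9 | 2 [188 173  29] -315.9 | 4 [188 169  28] -314.8 | 6 [188 164  28] -313.8 | 8 [188 164  31] -312.8 | 10 [188 165  31] -311.8 | 12 [188 165  31] -310.8 | 14 [189 166  32] -309.7 | 16 [188 166  33] -308.7 | 18 [188 166  34] -307.7 | 20 [188 166  35] -306.7 | 22 [189 167  36] -305.7 | 24 [188 167  35] -304.7 | 26 [188 167  37] -303.7 | 28 [188 168  38] -302.7 | 30 [187 168  37] -301.7 | 32 [187 168  36] -300.7 | 34 [187 168  38] -299.8 | 36 [185 158  33] -298.8 | 38 [151 125  22] -297.8 | 40 [ 62 121  60] -296.8 | 42 [ 57 125  63] -295.8 | 44 [ 57 124  64] -294.9 | 46 [ 56 124  63] -293.9 | 48 [ 57 125  64] -292.9 | 50 [ 57 124  64] -292.0 | 52 [ 57 125  64] -291.0 | 54 [ 58 125  65] -290.0 | 56 [ 58 125  65] -289.1 | 58 [ 57 125  65] -288.1 | 60 [ 57 125  65] -287.2 | 62 [ 58 123  64] -286.2 | 64 [ 58 125  65] -285.2 | 66 [ 58 125  64] -284.3 | 68 [ 73 127  77] -283.3 | 70 [172 169 156] -282.4 | 72 [185 187 174] -281.4 | 74 [185 189 184] -280.5 | 76 [186 190 186] -279.5 | 78 [186 190 186] -278.6 | 80 [185 190 187] -277.
[... 1418 characters left out ...]
| 188 [ 57 120  59] -225.8 | 190 [ 57 119  58] -224.8 | 192 [ 58 119  59] -223.8 | 194 [ 94 112  43] -222.8 | 196 [168 139  18] -221.8 | 198 [185 153  22] -220.7 | 200 [185 155  22] -219.7 | 202 [186 155  21] -218.7 | 204 [186 155  21] -217.6 | 206 [185 154  20] -216.6 | 208 [186 155  20] -215.5 | 210 [185 155  21] -214.5 | 212 [185 154  19] -213.4 | 214 [186 155  24] -212.4 | 216 [185 154  20] -211.3 | 218 [185 154  20] -210.2 | 220 [186 155  21] -209.2 | 222 [186 154  21] -208.1 | 224 [185 153  18] -207.0 | 226 [186 155  22] -205.9 | 228 [185 153  19] -204.8 | 230 [186 154  21] -203.7 | 232 [185 153  20] -202.6 | 234 [185 153  20] -201.5 | 236 [113  95  23] -200.4 | 238 [49 45 28] -199.3 |
```

View pics/w4.png

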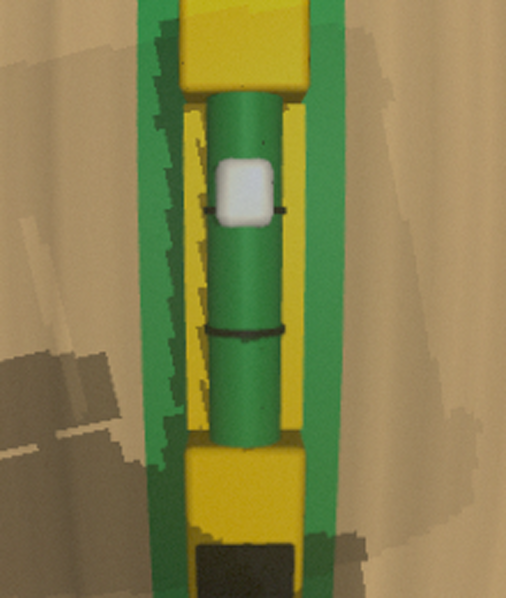

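The crop shows the bubble at crop row 193, straddling the far line (row 210), with the near line at row 330. That makes it about −15.5 mm at 10.5 N, so the knob needs about +1.3 rad clockwise. I'll go to the knob.

Call:
drive_tool([
  [0,0,-0.1,0,-1],
  [0,0,-0.5,0,-1],
  [0,0,-0.9,0,0.1],
  [0,0,-0.9,0,0.1],
  [-0.5,0,0,0,0.1],
  [-0.9,0,0,0,0.1],
  [-1,0,0,0,0.1],
  [-1,0,0,0,0.1],
])

```text
time_s: 17.57
eef_pos: [542.5, -28.4, 201.4]
eef_rot: [-2.432, -1.989, -0.0]
wrist_force: [1.1, 0.1, 0.9]
grip_width: 46.8
finger_force: 0.0
```

Call:
drive_tool([
  [-1,0,0,0,0.1],
  [-1,0,0,0,0.1],
  [-0.97,0,0,0,0.1],
  [0,0,0,0.9,0.1],
  [0,0,0,1,0.1],
  [0,0,0,1,0.1],
  [0,0,0,1,0.1],
  [0,0,0,1,0.1],
])

```text
time_s: 18.23
eef_pos: [525.1, -115.0, 201.3]
eef_rot: [-2.802, -1.42, -0.0]
wrist_force: [-0.7, 0.3, 0.3]
grip_width: 46.8
finger_force: 0.0
```

Call:
drive_tool([
  [0,0,0,1,0.1],
  [0,0,0,1,0.1],
  [0,0,0,1,0.1],
  [0,0,0,0.9,0.1],
  [0,0,0,0,0.1],
  [0,0,0,0,0.1],
])

```text
time_s: 18.73
eef_pos: [525.1, -114.9, 201.3]
eef_rot: [-2.999, -0.935, 0.0]
wrist_force: [0.1, 0.1, -0.7]
grip_width: 46.8
finger_force: 0.0
```

```bash
cat >> h.py <<'E'
def knob():
    s=status.read_state();print(s["time_s"],s["eef_pos"].round(1),s["eef_rot"].round(3),"yaw",np.degrees(2*np.arctan2(s["eef_rot"][1],s["eef_rot"][0])).round(1))
    for n in("wrist","scene"):
        im,d,p=pts(n);hsv=cv2.cvtColor(im,cv2.COLOR_RGB2HSV);H,S=hsv[...,0],hsv[...,1];z=p[...,2]
        m=(d>0)&((H<7)|(H>173))&(S>130)&(z>139)&(z<155)&(np.hypot(p[...,0]-526,p[...,1]+115)<60)
        print(n,pca(p[m]) if m.sum()>5 else 0,m.sum(),np.median(z[m]))
        if n=="wrist": w=im
    return w
E
python3 - <<'E'
from h import *
save("w5.png",knob())
E
```

```text
18.7333 [ 525.1 -114.9  201.3] [-2.999 -0.935  0.   ] yaw -325.4
wrist (array([ 526.5, -115. ]), np.float64(-145.2), np.float64(48.1), np.float64(14.9)) 1393 144.0450787176122
scene (array([ 530. , -114.4]), np.float64(-146.3), np.float64(45.6), np.float64(15.8)) 59 142.8490973547091
```

View pics/w5.png

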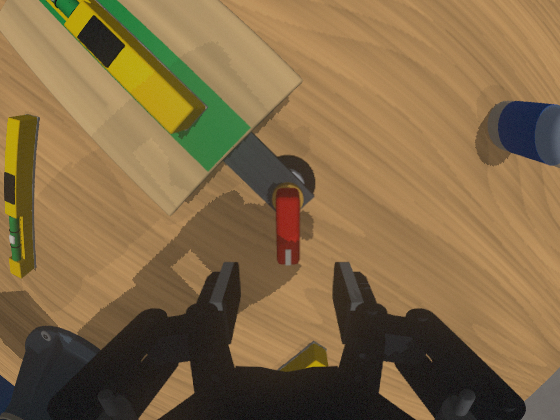

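The wrist view shows the red bar at (288,225), aligned and centred between the fingers. I'll descend, pinch and turn.

Call:
drive_tool([
  [0.033,0.02,0.5,0,0.1],
  [0,0,0.8,0,0.1],
  [0,0,0.8,0,0.1],
  [0,0,0.5,0,0.1],
  [0,0,0.28,0,0.1],
  [0,0,0,0,0.1],
  [0,0,0,0,-1],
  [0,0,0,0,-1],
])

```text
time_s: 19.5
eef_pos: [526.9, -115.1, 116.1]
eef_rot: [2.999, 0.932, 0.002]
wrist_force: [0.3, -0.4, -0.5]
grip_width: 23.6
finger_force: 0.0
```

Call:
drive_tool([
  [0,0,0,0,-1],
  [0,0,0,0,-1],
  [0,0,0,0,-1],
  [0,0,0,0,-1],
])

```text
time_s: 19.83
eef_pos: [526.9, -115.0, 116.3]
eef_rot: [2.999, 0.932, 0.003]
wrist_force: [-1.1, 1.0, 6.6]
grip_width: 15.1
finger_force: 59.1
```

Call:
drive_tool([
  [0,0,0,0.5,-1],
  [0,0,0,0.9,-1],
  [0,0,0,1,-1],
  [0,0,0,1,-1],
  [0,0,0,1,-1],
  [0,0,0,1,-1],
  [0,0,0,1,-1],
  [0,0,0,1,-1],
])

```text
time_s: 20.5
eef_pos: [527.0, -116.2, 116.3]
eef_rot: [3.138, -0.074, 0.004]
wrist_force: [-1.7, -8.6, 3.8]
grip_width: 15.1
finger_force: 59.1
```

Call:
drive_tool([
  [0,0,0,1,-1],
  [0,0,0,1,-1],
  [0,0,0,1,-1],
  [0,0,0,1,-1],
  [0,0,0,1,-1],
  [0,0,0,1,-1],
  [0,0,0,0.9,-1],
  [0,0,0,0.5,-1],
])

```text
time_s: 21.17
eef_pos: [526.7, -117.4, 116.3]
eef_rot: [2.952, -1.066, 0.005]
wrist_force: [-4.3, -17.2, 5.1]
grip_width: 15.1
finger_force: 59.3
```

Call:
drive_tool([
  [0,0,0,0,-1],
  [0,0,0,0,0.1],
  [0,0,0,0,0.1],
  [0,0,0,0,0.1],
  [0,0,0,0,0.1],
  [0,0,-0.5,0,0.1],
  [0,0,-0.9,0,0.1],
  [0,0,-1,0,0.1],
])

```text
time_s: 21.83
eef_pos: [525.5, -114.5, 186.9]
eef_rot: [-2.957, 1.061, 0.004]
wrist_force: [0.5, 0.9, 1.0]
grip_width: 46.6
finger_force: 0.0
```

```bash
python3 - <<'E'
from h import *
knob()
E
```

```text
21.8333 [ 525.5 -114.5  186.9] [-2.957  1.061  0.004] yaw 320.5
wrist (array([ 526.5, -116.3]), np.float64(140.0), np.float64(48.1), np.float64(14.9)) 1618 143.9310058950779
scene (array([ 528.6, -116. ]), np.float64(138.1), np.float64(46.6), np.float64(18.8)) 59 143.55624643361443
```

The knob turned 74.8° as planned. I'll go back to the pad and press again.

Call:
drive_tool([
  [0,0,-0.3,-1,-1],
  [0,0,0,-1,-1],
  [0,0,0,-1,-1],
  [0,0,0,-1,-1],
  [0,0,0,-1,-1],
  [0,0,0,-1,-1],
  [0,0,0,-1,-1],
  [0,0,0,-1,-1],
])

```text
time_s: 22.6
eef_pos: [526.1, -114.7, 195.5]
eef_rot: [-3.141, -0.021, 0.001]
wrist_force: [0.4, -0.7, 0.6]
grip_width: -0.2
finger_force: 0.0
```

Call:
drive_tool([
  [0,0,0,-1,-1],
  [0,0,0,-1,-1],
  [0,0,0,-1,-1],
  [0,0,0,-1,-1],
  [0,0,0,-1,-1],
  [0,0,0,-1,-1],
  [0,0,0,-1,-1],
  [0,0,0,-1,-1],
])

```text
time_s: 23.27
eef_pos: [526.1, -114.7, 195.5]
eef_rot: [-2.944, -1.094, 0.001]
wrist_force: [-0.4, 0.0, 0.2]
grip_width: -0.3
finger_force: 0.0
```

Call:
drive_tool([
  [0,0,0,-1,-1],
  [0,0,0,-1,-1],
  [0,0,0,-1,-1],
  [0,0,0,-1,-1],
  [0,0,0,-1,-1],
  [0,0,0,-1,-1],
  [0,0,0,-1,-1],
  [0,0,0,-0.6,-1],
])

```text
time_s: 23.93
eef_pos: [526.1, -114.7, 195.5]
eef_rot: [-2.427, -1.993, 0.0]
wrist_force: [-0.3, -0.4, -0.6]
grip_width: 0.0
finger_force: 0.0
```

Call:
drive_tool([
  [0.7,0,0,0,-1],
  [0.9,0,0,0,-1],
  [0.9,0,0,0,-1],
  [0.9,0,0,0,-1],
  [0.9,0,0,0,-1],
  [0.9,0,0,0,-1],
  [0.8,0,0,0,-1],
  [0.34,0,0,0,-1],
])

```text
time_s: 24.6
eef_pos: [564.2, 74.1, 195.5]
eef_rot: [-2.43, -1.99, 0.0]
wrist_force: [-0.4, -0.8, 0.1]
grip_width: -0.1
finger_force: 0.0
```

Call:
drive_tool([
  [0,0,0.5,0,-1],
  [0,0,0.7,0,-1],
  [0,0,0.3,0,-1],
  [0,0,0,0,-1],
  [0,0,0,0,-1],
])

```text
time_s: 25.02
eef_pos: [564.1, 71.1, 151.0]
eef_rot: [-2.433, -1.987, 0.001]
wrist_force: [0.3, -0.4, 0.6]
grip_width: -0.0
finger_force: 0.0
```

Call:
drive_tool([
  [0,0,0.3,0,-1],
  [0,0,0.15,0,-1],
  [0,0,0.04,0,-1],
  [0,0,0,0,-1],
])

```text
time_s: 25.35
eef_pos: [564.1, 71.3, 136.1]
eef_rot: [-2.433, -1.987, 0.001]
wrist_force: [0.2, 0.2, 0.6]
grip_width: 0.1
finger_force: 0.0
```

Call:
drive_tool([
  [0,0,0.04,0,-1],
  [0,0,0.03,0,-1],
  [0,0,0,0,-1],
])

```text
time_s: 25.6
eef_pos: [564.3, 71.4, 134.3]
eef_rot: [2.433, 1.987, 0.0]
wrist_force: [0.7, 0.6, 0.1]
grip_width: 0.1
finger_force: 0.0
```

Call:
drive_tool([
  [0,0,0.03,0,-1],
  [0,0,0,0,-1],
])

```text
time_s: 25.77
eef_pos: [564.3, 71.4, 133.5]
eef_rot: [2.433, 1.987, 0.0]
wrist_force: [-0.8, -0.0, 1.8]
grip_width: 0.3
finger_force: 1.0
```

Call:
drive_tool([
  [0,0,0.03,0,-1],
  [0,0,0,0,-1],
])

```text
time_s: 25.93
eef_pos: [564.3, 71.2, 132.7]
eef_rot: [2.432, 1.987, 0.0]
wrist_force: [-0.7, -2.6, 5.2]
grip_width: 0.2
finger_force: 2.4
```

Call:
drive_tool([
  [0,0,0.03,0,-1],
  [0,0,0,0,-1],
])

```text
time_s: 26.1
eef_pos: [564.4, 71.0, 132.1]
eef_rot: [2.432, 1.987, -0.0]
wrist_force: [-4.0, -4.6, 8.4]
grip_width: 0.3
finger_force: 4.2
```

Call:
drive_tool([
  [0,0,0.015,0,-1],
  [0,0,0,0,-1],
])

```text
time_s: 26.27
eef_pos: [564.4, 70.9, 131.9]
eef_rot: [2.432, 1.987, 0.0]
wrist_force: [-4.2, -4.8, 11.0]
grip_width: 0.2
finger_force: 5.5
```

Now at 11 N. I'll wait for the bubble to settle, then read it.

Call:
drive_tool([
  [0,0,0,0,-1],
  [0,0,0,0,-1],
  [0,0,0,0,-1],
  [0,0,0,0,-1],
  [0,0,0,0,-1],
  [0,0,0,0,-1],
  [0,0,0,0,-1],
  [0,0,0,0,-1],
])

```text
time_s: 26.93
eef_pos: [564.4, 71.0, 132.0]
eef_rot: [2.432, 1.987, 0.0]
wrist_force: [-2.6, -4.7, 10.6]
grip_width: 0.1
finger_force: 5.3
```

Call:
drive_tool([
  [0,0,0,0,-1],
  [0,0,0,0,-1],
  [0,0,0,0,-1],
  [0,0,0,0,-1],
  [0,0,0,0,-1],
  [0,0,0,0,-1],
  [0,0,0,0,-1],
  [0,0,0,0,-1],
])

```text
time_s: 27.6
eef_pos: [564.4, 71.0, 132.0]
eef_rot: [2.432, 1.987, 0.0]
wrist_force: [-3.4, -5.4, 11.5]
grip_width: 0.4
finger_force: 5.3
```

Call:
drive_tool([
  [0,0,0,0,-1],
  [0,0,0,0,-1],
  [0,0,0,0,-1],
  [0,0,0,0,-1],
  [0,0,0,0,-1],
  [0,0,0,0,-1],
  [0,0,0,0,-1],
  [0,0,0,0,-1],
])

```text
time_s: 28.27
eef_pos: [564.4, 71.0, 132.0]
eef_rot: [2.432, 1.987, 0.0]
wrist_force: [-3.6, -5.2, 10.2]
grip_width: -0.1
finger_force: 5.3
```

```bash
cat >> h.py <<'E'
def read():
    im,g,sx=bubble();i=np.arange(len(g))
    b=i[(g[:,2]>110)&(i<230)];lw=im[:,270:305].astype(int)
    dk=i[(g[:,1]<85)&(i>50)&(i<190)]
    print("bubble rows",b.min(),b.max(),"sx",sx[[b.min(),b.max()]].mean().round(2),"dark",[(k,sx[k].round(1)) for k in dk]);return im
E
python3 - <<'E'
from h import *
im=read();save("w6.png",im[:260,180:400],2.3)
E
```

```text
28.2667 [564.4  71.  132. ] [-3.6 -5.2 10.2]
bubble rows 101 129 sx -260.52 dark [(np.int64(87), np.float64(-273.9)), (np.int64(88), np.float64(-273.4)), (np.int64(89), np.float64(-272.9)), (np.int64(140), np.float64(-248.6)), (np.int64(141), np.float64(-248.1)), (np.int64(142), np.float64(-247.6)), (np.int64(143), np.float64(-247.1))]
```

View pics/w6.png

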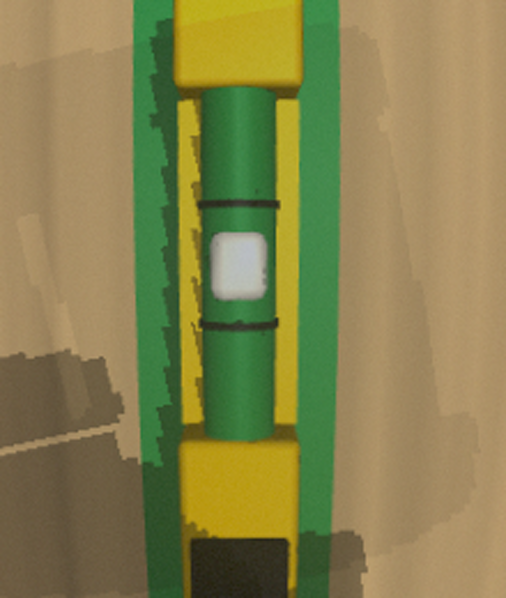

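The bubble at crop row 266 stands midway between the lines at rows 204 and 325, about 0.1 mm off centre, with a steady push of about 10.5 N. I'm handing in the job while still pressing.

```bash
python3 -c "
from bench import job;print(job.sign_off())"
```

```text
the job is handed in; nothing more can be done
None
```

The level is lying on the strip with its pad towards the knob, and I handed the job in at about 28 s, still pressing the pad with about 10.5 N, the shelf seated and the bubble centred to about 0.1 mm; the bottle, jar and can were not touched.

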